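Clear the mug off the bread bin and hold its lid open

ROBOT

A 6-joint arm with a two-finger parallel gripper is mounted at the origin on a cart in front of the work surface, level with it; the furniture and walls round the work are solid. World frame = base frame: x ahead of the robot, y to its left, z up, the work surface at z = 0. Lengths are in mm, angles in rad, forces in N, time in s.
With the tool pointing down it reaches from about 325 to 900 mm from the base axis. Payload 6.1 kg.
Tool frame: the origin (TCP) lies on the centre line of the jaws, within the pads' length; the fingertips stand 17 mm ahead of it and the grasp point (between the pads) lies 2 mm behind it; z points along the fingers, y is the line along which they close (so a half turn about z gives the same grasp; the last joint's range is limited). The gripper opens to 87 mm and grips with 3 to 60 N. Pads are 19 mm wide; open, the fingers measure 117 mm over their backs; the gripper's body (75 mm by 190 mm) begins 51 mm behind the grasp point.
Start: joints at [1.04, 0.22, 1.526, -0, 1.395, -0.126], TCP at [246.144, 574.481, 239.538] pointing down, gripper open.
Joint ranges: [-2.98, 2.98], [-0.91, 2.08], [0.09, 2.57], [-1.24, 4.39], [0.2, 2.65], [-2.68, 2.68]. Speed limits (rad/s): [2.57, 2.57, 3.01, 3.14, 3.14, 3.14].

INTERFACE

Orientations are given as a unit quaternion [w, x, y, z].
In Python, from workcell import ctrl, imaging gives the robot as it stands.
- The arm moves only by the shell command python3 -m jog 'ROWS'. ROWS is JSON, a list of rows, each an object with "hand": the closure in counts, from 0 (fully open) to 255 (shut); "translation": the shift along the tool's x, y, z in mm, a list of three; "delta_rot": the turn, a rotation vector about the tool's x, y, z in degrees, a list of three. A call has 1 to 12 rows; each row is the pose to reach, as a shift and turn from the pose commanded when the call began, along the tool's axes at that moment; what a row does not reach only later rows make up. A row lasts 1/12 s, in which the tool goes at most 41.7 mm and 7.16 degrees, less where a joint would pass 70% of its speed; a pose out of reach is approached as far as the arm can. A call with a gripper value outside its range is refused whole. The fingers move at their own pace and stop on an object; the grip force is fixed at half the most. Time passes only in rows, so rows that repeat a pose let the fingers close. It gives the time, the measured TCP pose, the force, the opening and the grip force at its end, in the units of the state.
- ctrl.get_state(): the state, without advancing time (a new reading comes with each control period).
- imaging.get_image(name): name is "scene" or "top"; returns a dict with "color" (400x640x3 uint8, red, green, blue), "fovy" (degrees; the focal length in pixels is half the picture's height over the tangent of half this angle, whatever the lens; pixels are square), "cx", "cy" (the principal point, pixels), "position" and "rotation" of the camera in the world. Camera axes: x right, y up, looking along -z (the intrinsics and any distortion apply to the point x, -y, -z); pixel columns grow to the right and rows downward; lengths in mm; the calibration is good to about 2 mm. A picture is of the moment at which its call begins. There is no depth.
- ctrl.job_done(): hands the job in; it is judged then, once.
The state is a dict: "time_s": time; "joint_positions": joint angles; "qd": joint speeds; "joint_efforts": joint torques, N m; "eef_pos": TCP position; "ee_rot": TCP orientation; "wrist_force": force on the tool from outside, world axes, zero at the start; "torque": the same for the moment, N m; "grip_width": opening from 0.0 (shut) to 1.0 (fully open); "finger_force": force on a finger pad.
Only numpy, scipy, OpenCV 4.12 (cv2) and the standard library are available. Lean on these libraries where they do the work, as an engineer would, in place of code of your own. Each camera call takes 0.05 s, during which the arm holds its last target. There are 200 camera calls.

TASK

I want to put a fresh loaf away with both hands, but a mug was left on the bread bin's lid. Hang the mug by its handle on any arm of the mug tree and let go of it; then lift the bin's lid and keep holding it open at 60 degrees from closed, never past upright, or it flops back onto the bottles. Finish while still holding the lid there (it has no stay and falls shut if released), and leave the tin, jar and bottles where they stand.

Things in the scene. Friction and masses are not known exactly. Their poses are not given: they have to be found in the camera images.
- mug_centre (a point): Loose mug, green above, white below, 0.28 kg, upright on the bin's lid. Point: the cup's centre, 50 mm above its foot. Cup 78 mm across, 100 mm high, wall 5 mm (can be pinched by the rim, one finger inside). z: up out of the mouth; -y: out through the handle, a D-shaped strap in the y-z plane, 8 mm thick, 11 mm wide, reaching 77 mm from the cup's axis.
- mug_hole (a point): Middle of the opening in the mug's handle, 54 mm from the cup's axis, 60 mm above the foot; axes as mug_centre. The opening runs through along the mug's x; it is 28 mm wide (y) and reaches from 26 to 84 mm above the foot: the handle's top has its underside 24 mm above this point. Let go on an arm, the mug swings down until the cup hangs below it, tilted some 60 degrees.
- mug_tree: Wooden mug tree, fixed. Origin: centre of the foot's underside, z up. Foot 128 mm wide, post 17 mm thick, 212 mm high. Four round arms, 9 mm thick (12 mm knob at the end), leave the post's axis 165 mm up along the tree's -x (arm 0, roughly facing the robot), -y, +x, +y, rising outwards at 22 degrees; 78 mm long from the axis: tips 72 mm out, 194 mm high.
- tree_arm0 (a point): A point on the axis of one of the mug tree's four arms, 48 mm out along it from the post's axis (arm 0, which points along the tree's own -x).
- tree_arm1 (a point): A point on the axis of one of the mug tree's four arms, 48 mm out along it from the post's axis (arm 1, which points along the tree's own -y).
- tree_arm2 (a point): A point on the axis of one of the mug tree's four arms, 48 mm out along it from the post's axis (arm 2, which points along the tree's own +x).
- tree_arm3 (a point): A point on the axis of one of the mug tree's four arms, 48 mm out along it from the post's axis (arm 3, which points along the tree's own +y).
- bread_bin: Slate-coloured steel bread bin, fixed: 180 mm deep (x), 280 mm wide (y), 125 mm high, under a 14 mm thick light wood lid (upper face at 139 mm). Origin: centre of its underside, z up, -x is its front. The lid turns about a hinge along the rear top edge.
- lid_hinge (a point): Point on the lid's hinge axis, at the middle of the bin's rear top edge, level with the lid's underside. The hinge axis runs along this frame's y.
- lid_tab (a point): Where to grip the lid: on the tongue at the middle of its front edge, half-way through its thickness. Tongue 26 mm wide (y), 14 mm thick, 46 mm long, round end; the point lies 25 mm out from the lid's edge, 22 mm short of the tip, 209 mm in front of the hinge axis and, closed, 7 mm above it. Axes turn with the lid; closed they are the bin's.
- lid (a joint): Opening angle of the lid in rad: 0 closed, grows as the front edge rises, 1.05 is 60 degrees, 1.57 upright, stop at 1.9. The lid weighs 0.5 kg and turns freely: below upright it falls shut when let go.
- tomato_tin: Bystander: food tin, 75 mm across, 58 mm high; origin at the centre of its underside.
- jam_jar: Bystander: small jar with a green lid, 68 mm across, 84 mm high; origin at the centre of its underside.
- sauce_bottle: Bystander: dark sauce bottle with a green cap behind the bin, 60 mm across, 201 mm high; origin at the centre of its underside.
- oil_bottle: Bystander: clear bottle with a yellow cap behind the bin, 73 mm across, 270 mm high; origin at the centre of its underside.

How it is judged (in metres and radians):
On the way, in this order (a step that is already met when the one before it is completed fails the run):
1. the mug hangs by its handle on an arm of the mug tree, let go and at rest, the lid still closed ((distance between mug_hole and tree_arm0 below 0.05 m or distance between mug_hole and tree_arm1 below 0.05 m or distance between mug_hole and tree_arm2 below 0.05 m or distance between mug_hole and tree_arm3 below 0.05 m) and contact force between mug and mug_tree above 0.8 N and contact force between the fingers and mug below 0.1 N and angle between mug's own z axis and vertical below 1.9 rad and height (world z) of mug_centre above 0.07 m and linear speed of mug below 0.06 m/s and value of joint lid below 0.1 rad), for 0.2 s.
2. the lid is held by the fingers at 60 degrees, within 8 (value of joint lid between 0.908 and 1.187 rad and velocity of joint lid between -0.05 and 0.05 rad/s and contact force between the fingers and lid above 0.5 N), for 0.5 s.
At the end, for the whole second after the job is handed in: Fingers hold the lid still at 60 +-8 degrees, pressing over 0.5 N; the mug hangs at rest by its handle on a tree arm (opening within 50 mm of the arm's middle, tilt under 109 degrees, centre over 70 mm high), not touched by the fingers; tin, jar, bottles upright, within 30 mm of their places (all of step 2 and (distance between mug_hole and tree_arm0 below 0.05 m or distance between mug_hole and tree_arm1 below 0.05 m or distance between mug_hole and tree_arm2 below 0.05 m or distance between mug_hole and tree_arm3 below 0.05 m) and contact force between mug and mug_tree above 0.8 N and contact force between the fingers and mug below 0.1 N and angle between mug's own z axis and vertical below 1.9 rad and height (world z) of mug_centre above 0.07 m and linear speed of mug below 0.06 m/s and distance of each of tomato_tin, jam_jar, sauce_bottle, oil_bottle from where it was at the start of the episode below 0.03 m and angle between each of tomato_tin, jam_jar, sauce_bottle, oil_bottle's own z axis and vertical below 0.2 rad); the arm keeps its last pose, push and grip.
It fails at once if the mug falls to the worktop (height (world z) of mug_centre below 0.06 m).
It fails at once if the lid is swung past upright (value of joint lid above 1.57 rad).
It fails at once if the tin, the jar or a bottle is knocked away (distance of any of tomato_tin, jam_jar, sauce_bottle, oil_bottle from where it was at the start of the episode above 0.04 m).
It also fails if it takes over 61 s, if anything falls off the work surface, if the arm or the gripper's body presses on something with over 40 N, if the wrist force passes 120 N, or if a joint passes its speed limit or range.

## Working session

There is one attempt and no reset: what is moved stays moved. The work goes in short steps, Python scripts to look and compute and a shell command to move; the robot and the scene stay as the last step left them, time stands still between calls to the robot, and variables do not carry over. Pictures are saved under pics/ and viewed, at most 10 in all, crops included, and the job is handed in when it is done.

```bash
ls; mkdir -p pics
python3 - <<'E'
from workcell import ctrl, imaging
import cv2
print(ctrl.get_state())
for n in("scene","top"):
    i=imaging.get_image(n); cv2.imwrite(f"pics/{n}0.png",i["color"][:,:,::-1]); print({k:v for k,v in i.items() if k!="color"})
E
```

```text
pics
{'time_s': 0.0, 'joint_positions': array([ 1.03991284e+00,  2.21247507e-01,  1.52759944e+00,  1.38763647e-05,
        1.39472277e+00, -1.26083715e-01]), 'qd': array([ 0.00071831, -0.00067122, -0.00059274,  0.00070953,  0.00079886,
        0.00082206]), 'joint_efforts': array([-2.06185105e-03, -4.94630885e+01, -3.87363267e+01,  6.97637186e-02,
        5.73826453e-02, -1.85678364e-04]), 'eef_pos': array([245.83488762, 573.97841685, 238.43017457]), 'ee_rot': array([-3.25373025e-04,  2.01021905e-01,  9.79586247e-01, -9.33474693e-04]), 'wrist_force': array([-0.7178836 ,  0.10214846,  0.36063755]), 'torque': array([0.01892938, 0.00653614, 0.00448678]), 'finger_force': 0.0, 'grip_width': 1.004184775402741}
{'fovy': 48.47495784145069, 'cx': 316.9813264602659, 'cy': 196.2745233011957, 'position': array([-132.8127469 , -710.50344828,  986.73948137]), 'rotation': array([ 0.80545674,  0.33217326, -0.18785012, -0.45344537])}
{'fovy': 57.52504383785931, 'cx': 318.4411307021627, 'cy': 196.06732217709515, 'position': array([ 414.81688658, -281.48028808, 1041.19432552]), 'rotation': array([-0.69309533, -0.07205032,  0.07161698,  0.71365161])}
```

View pics/scene0.png

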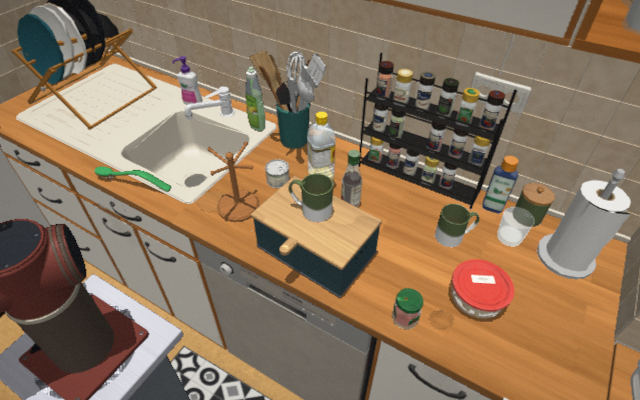

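View pics/top0.png

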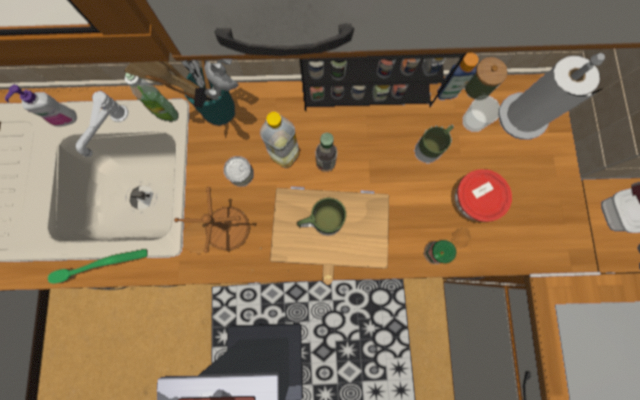

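The pictures show the mug (top ~[328,217], handle to the left at ~[306,222]), the tree (~[222,225] top) with arms roughly along the image axes, and the bin with tongue at ~[328,273]. I'll zoom in.

Run:
```python
import cv2
for n,(x0,y0,w,h) in {"scene":(205,120,200,150),"top":(165,150,230,140)}.items():
    im=cv2.imread(f"pics/{n}0.png")[y0:y0+h,x0:x0+w]; s=4 if n=="scene" else 3.47
    im=cv2.resize(im,None,fx=s,fy=s,interpolation=cv2.INTER_CUBIC)
    for k in range(0,w,20):
        cv2.line(im,(int(k*s),0),(int(k*s),6 ),(0,0,255),1); cv2.putText(im,str(x0+k),(int(k*s),16),0,.35,(0,0,255))
    for k in range(0,h,20): 
        cv2.line(im,(0,int(k*s)),(6,int(k*s)),(0,0,255),1); cv2.putText(im,str(y0+k),(8,int(k*s)+4),0,.35,(0,0,255))
    cv2.imwrite(f"pics/{n}c.png",im)
```

```text
(no output)
```

View pics/scenec.png

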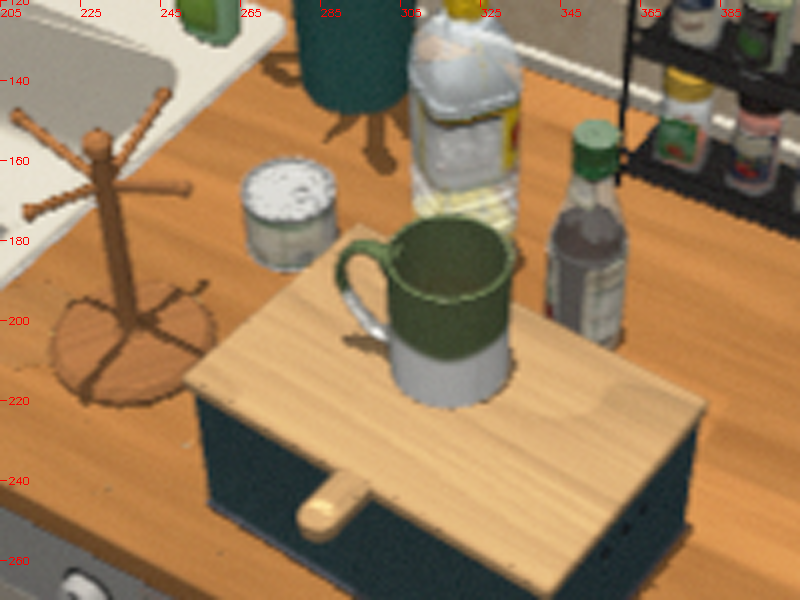

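View pics/topc.png

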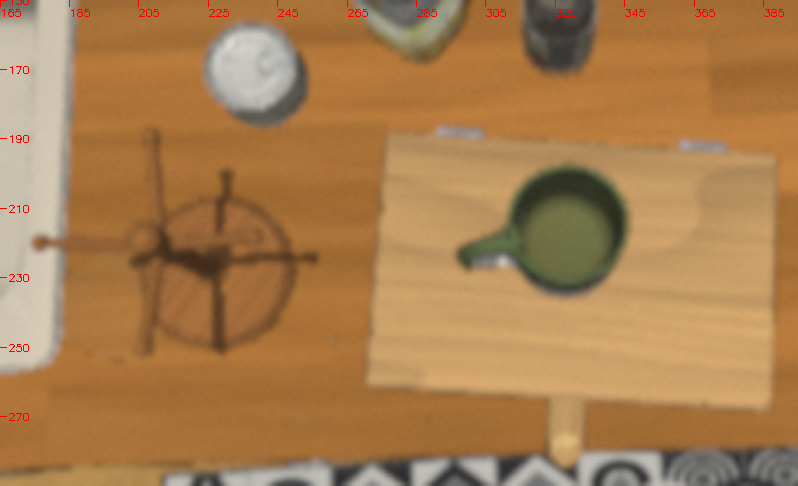

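```bash
cat > cam.py <<'E'
import numpy as np
from scipy.spatial.transform import Rotation as R
from scipy.optimize import least_squares
C={"scene":dict(fovy=48.47495784145069,cx=316.98,cy=196.27,p=[-132.813,-710.503,986.739],q=[0.80545674,0.33217326,-0.18785012,-0.45344537]),
"top":dict(fovy=57.52504383785931,cx=318.44,cy=196.07,p=[414.817,-281.480,1041.194],q=[-0.69309533,-0.07205032,0.07161698,0.71365161])}
def proj(n,P):
    c=C[n];q=c["q"];r=R.from_quat([q[1],q[2],q[3],q[0]])
    d=r.inv().apply(np.atleast_2d(P)-c["p"]);f=200/np.tan(np.radians(c["fovy"]/2))
    return np.c_[c["cx"]+f*d[:,0]/-d[:,2],c["cy"]-f*d[:,1]/-d[:,2]]
def fit(model,obs,x0):
    # model(x)->Nx3 ; obs list of (cam,i,u,v)
    def res(x):
        P=model(x);return np.concatenate([(proj(n,P[i])[0]-[u,v]) for n,i,u,v in obs])
    s=least_squares(res,x0,x_scale=[10,10,.1,10][:len(x0)],loss="soft_l1");return s.x,s.fun.reshape(-1,2)
def T(L): return [("top",i,165+u/3.47,150+v/3.47) for i,u,v in L]
def S(L): return [("scene",i,205+u/4,120+v/4) for i,u,v in L]
def place(x,L):
    return R.from_euler("z",x[2]).apply(np.array(L,float))+[x[0],x[1],0]
E
python3 - <<'E'
from cam import *
np.set_printoptions(suppress=True,precision=2)
tree=[[0,0,212],[-72,0,194],[0,-72,194],[72,0,194],[0,72,194],[0,0,12]]
print(fit(lambda x:place(x,tree),T([(0,145,237),(1,145,348),(2,255,237),(3,152,135),(4,40,242),(5,218,272)])+S([(0,98,135),(1,33,212),(2,185,188),(3,163,96),(4,20,117)]),[500,100,0]))
binm=lambda x:place(x,[[90,x[3],139],[90,-x[3],139],[-94,-x[3],139],[-94,x[3],139],[-141,0,132]])
print(fit(binm,T([(0,388,133),(1,776,155),(2,772,409),(3,368,385),(4,565,466)])+S([(0,362,226),(1,706,405),(2,552,595),(3,185,378),(4,306,530)]),[480,-200,0,140]))
print(fit(lambda x:place(x,[[0,0,239],[0,-77,205]]),T([(0,568,230),(1,463,256)])+S([(0,450,258),(1,338,272)]),[480,-200,3]))
print(fit(lambda x:place(x,[[0,0,58]]),T([(0,253,68)])+S([(0,289,190)]),[600,0,0]))
E
```

```text
(array([542.84, -22.86,   0.  ]), array([[-1.16, -0.58],
       [ 0.23, -0.52],
       [ 0.18, -0.42],
       [ 0.11,  0.  ],
       [ 0.75,  0.02],
       [-0.56, -0.52],
       [-0.44, -0.06],
       [-0.54,  0.84],
       [-0.26,  0.76],
       [ 0.29,  0.71],
       [-0.16,  0.87]]))
(array([ 523.69, -312.85,   -0.09,  141.83]), array([[ 0.43, -0.7 ],
       [ 0.36, -0.51],
       [-0.12,  0.31],
       [-0.09,  0.05],
       [ 0.06,  0.01],
       [-0.5 , -0.43],
       [ 0.7 , -0.54],
       [-1.21, -0.28],
       [-0.44,  0.34],
       [ 0.25,  1.81]]))
(array([ 535.66, -308.14,    3.31]), array([[ 1.45, -0.85],
       [-1.41,  0.25],
       [-0.  ,  1.29],
       [-0.29, -0.34]]))
(array([700.84, -60.38,   0.  ]), array([[-0.1 , -0.28],
       [-0.06,  0.49]]))
```

```bash
cat > go.py <<'E'
# go.py x y z yaw_of_tool_y_deg [pitch: deg, tool z tilts towards world +x] -> tool-frame shift and turn
import sys; from workcell import ctrl; import numpy as np
from scipy.spatial.transform import Rotation as R
a=list(map(float,sys.argv[1:]))+[0]
s=ctrl.get_state();q=s["ee_rot"];r=R.from_quat([*q[1:],q[0]])
y=np.array([np.cos(np.radians(a[3])),np.sin(np.radians(a[3])),0]);z=np.array([0,0,-1.])
t=R.from_matrix(np.c_[np.cross(y,z),y,z]); t=R.from_euler("y",-a[4],degrees=True)*t
print("t",s["time_s"],"pos",s["eef_pos"].round(1),"F",s["wrist_force"].round(1),"grip",round(s["grip_width"],3),s["finger_force"],"q",s["joint_positions"].round(2))
print("translation",r.inv().apply(np.array(a[:3])-s["eef_pos"]).round(1),"rot",(r.inv()*t).as_rotvec(degrees=True).round(2))
E
python3 go.py 246 574 330 66.8; python3 go.py 400 110 330 -7; python3 go.py 542 -344 330 -80.4
```

```text
t 0.1 pos [245.9 574.  238.5] F [-0.4 -0.3 -0.1] grip 1.0 0.0 q [ 1.04  0.22  1.53 -0.    1.39 -0.13]
translation [ -0.1  -0.1 -91.5] rot [-0.1  -0.01  0.01]
t 0.1 pos [245.9 574.  238.5] F [-0.4 -0.3 -0.1] grip 1.0 0.0 q [ 1.04  0.22  1.53 -0.    1.39 -0.13]
translation [-324.4 -366.   -90.9] rot [-1.000e-01  5.000e-02  7.381e+01]
t 0.1 pos [245.9 574.  238.5] F [-0.4 -0.3 -0.1] grip 1.0 0.0 q [ 1.04  0.22  1.53 -0.    1.39 -0.13]
translation [-633.7 -727.3  -90.3] rot [-5.0000e-02  1.3000e-01  1.4721e+02]
```

```bash
python3 -m jog '[{"hand":0,"translation":[0,0,-40],"delta_rot":[0,0,0]},{"hand":0,"translation":[0,0,-80],"delta_rot":[0,0,5]},{"hand":0,"translation":[-20,-22,-91],"delta_rot":[0,0,12]},{"hand":0,"translation":[-45,-50,-91],"delta_rot":[0,0,18]},{"hand":0,"translation":[-72,-80,-91],"delta_rot":[0,0,24]},{"hand":0,"translation":[-98,-110,-91],"delta_rot":[0,0,30]},{"hand":0,"translation":[-124,-140,-91],"delta_rot":[0,0,36]},{"hand":0,"translation":[-150,-170,-91],"delta_rot":[0,0,42]},{"hand":0,"translation":[-176,-200,-91],"delta_rot":[0,0,48]},{"hand":0,"translation":[-202,-230,-91],"delta_rot":[0,0,54]},{"hand":0,"translation":[-228,-260,-91],"delta_rot":[0,0,60]},{"hand":0,"translation":[-254,-290,-91],"delta_rot":[0,0,66]}]'; python3 go.py 542 -344 330 -80.4
```

```text
time_s: 1.1
eef_pos: [365.2, 206.1, 330.3]
ee_rot: [0.0, 0.704, 0.71, -0.0]
wrist_force: [1.2, -0.0, 0.1]
grip_width: 0.999
finger_force: 0.0
t 1.1 pos [365.2 206.1 330.3] F [ 1.2 -0.   0.1] grip 0.999 0.0 q [ 0.33 -0.34  1.89 -0.    1.59  0.32]
translation [-5.517e+02  1.716e+02  3.000e-01] rot [ 0.    0.   80.94]
```

```bash
python3 -m jog '[{"hand":0,"translation":[-30,9,0],"delta_rot":[0,0,6]},{"hand":0,"translation":[-66,20,0],"delta_rot":[0,0,12]},{"hand":0,"translation":[-102,32,0],"delta_rot":[0,0,18]},{"hand":0,"translation":[-138,43,0],"delta_rot":[0,0,25]},{"hand":0,"translation":[-174,54,0],"delta_rot":[0,0,32]},{"hand":0,"translation":[-210,65,0],"delta_rot":[0,0,39]},{"hand":0,"translation":[-246,77,0],"delta_rot":[0,0,46]},{"hand":0,"translation":[-282,88,0],"delta_rot":[0,0,53]},{"hand":0,"translation":[-318,99,0],"delta_rot":[0,0,60]},{"hand":0,"translation":[-354,110,0],"delta_rot":[0,0,67]},{"hand":0,"translation":[-390,121,0],"delta_rot":[0,0,74]},{"hand":0,"translation":[-420,131,0],"delta_rot":[0,0,80]}]'; python3 go.py 542 -344 330 -80.4
```

```text
time_s: 2.1
eef_pos: [502.3, -212.8, 329.9]
ee_rot: [-0.0, 0.996, 0.091, -0.0]
wrist_force: [0.3, 0.6, 0.0]
grip_width: 1.001
finger_force: 0.0
t 2.1 pos [ 502.3 -212.8  329.9] F [0.3 0.6 0. ] grip 1.001 0.0 q [-0.55 -0.01  1.61 -0.    1.54  0.84]
translation [ 1.540e+01  1.362e+02 -1.000e-01] rot [-0.01  0.04  0.79]
```

```bash
python3 -m jog '[{"hand":60,"translation":[0,0,0],"delta_rot":[0,0,0]},{"hand":60,"translation":[0,0,0],"delta_rot":[0,0,0]}]'; python3 go.py 542 -344 290 -80.4
```

```text
time_s: 2.27
eef_pos: [502.0, -211.4, 329.3]
ee_rot: [-0.001, 0.996, 0.093, -0.001]
wrist_force: [-0.5, 0.4, 0.6]
grip_width: 0.918
finger_force: 0.0
t 2.2667 pos [ 502.  -211.4  329.3] F [-0.5  0.4  0.6] grip 0.918 0.0 q [-0.54 -0.02  1.61  0.    1.55  0.84]
translation [ 14.8 137.8  39. ] rot [-0.1   0.1   1.11]
```

```bash
python3 -m jog '[{"hand":60,"translation":[4,35,0],"delta_rot":[0,0,0.5]},{"hand":60,"translation":[8,70,5],"delta_rot":[0,0,1]},{"hand":60,"translation":[12,105,15],"delta_rot":[0,0,1]},{"hand":60,"translation":[15,137,30],"delta_rot":[0,0,1]},{"hand":60,"translation":[15,137,38],"delta_rot":[0,0,1]},{"hand":60,"translation":[15,137,38],"delta_rot":[0,0,1]}]'; python3 go.py 542 -344 230 -80.4
python3 - <<'E'
from workcell import imaging; import cv2, numpy as np
a=imaging.get_image("scene")["color"][140:250,250:400]; b=imaging.get_image("top")["color"][150:290,230:400]
im=np.hstack([cv2.resize(a,(400,293),interpolation=2),cv2.resize(b,(356,293),interpolation=2)])
cv2.imwrite("pics/h1.png",im[:,:,::-1])
E
```

```text
time_s: 2.77
eef_pos: [541.6, -341.0, 288.7]
ee_rot: [-0.002, 0.996, 0.086, -0.002]
wrist_force: [-0.4, 1.5, -0.6]
grip_width: 0.764
finger_force: 0.0
t 2.7667 pos [ 541.6 -341.   288.7] F [-0.4  1.5 -0.6] grip 0.764 0.0 q [-0.69  0.23  1.42  0.    1.5   0.71]
translation [ 0.1  3.4 58.7] rot [-0.3   0.23  0.24]
```

View pics/h1.png

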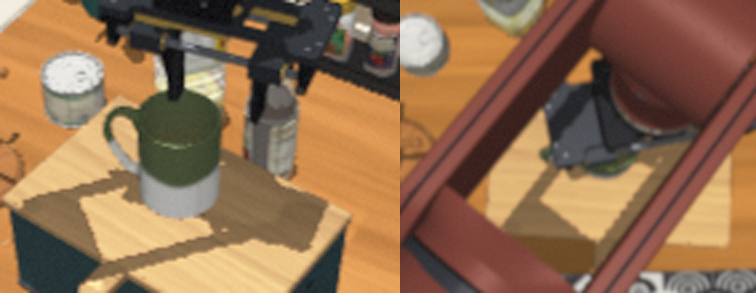

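Fingers straddle the far rim: the inner one is over the mouth (~[175,85]), the outer is well clear (~[258,95]). Descend and pinch.

```bash
python3 -m jog '[{"hand":60,"translation":[0,2,15],"delta_rot":[0,0,0]},{"hand":60,"translation":[0,2,30],"delta_rot":[0,0,0]},{"hand":60,"translation":[0,2,45],"delta_rot":[0,0,0]},{"hand":60,"translation":[0,2,58],"delta_rot":[0,0,0]},{"hand":60,"translation":[0,2,58],"delta_rot":[0,0,0]}]';  python3 -m jog '[{"hand":255,"translation":[0,0,0],"delta_rot":[0,0,0]},{"hand":255,"translation":[0,0,0],"delta_rot":[0,0,0]},{"hand":255,"translation":[0,0,0],"delta_rot":[0,0,0]},{"hand":255,"translation":[0,0,0],"delta_rot":[0,0,0]},{"hand":255,"translation":[0,0,0],"delta_rot":[0,0,0]},{"hand":255,"translation":[0,0,0],"delta_rot":[0,0,0]},{"hand":255,"translation":[0,0,0],"delta_rot":[0,0,0]},{"hand":255,"translation":[0,0,0],"delta_rot":[0,0,0]},{"hand":255,"translation":[0,0,0],"delta_rot":[0,0,0]},{"hand":255,"translation":[0,0,0],"delta_rot":[0,0,0]},{"hand":255,"translation":[0,0,0],"delta_rot":[0,0,0]},{"hand":255,"translation":[0,0,0],"delta_rot":[0,0,0]}]'; python3 go.py 542 -344 300 -80.4
```

```text
time_s: 3.28
eef_pos: [542.3, -341.7, 232.6]
ee_rot: [-0.001, 0.996, 0.086, -0.001]
wrist_force: [-0.2, 0.3, -1.6]
grip_width: 0.764
finger_force: 0.0
time_s: 4.28
eef_pos: [543.1, -343.6, 234.6]
ee_rot: [-0.0, 0.996, 0.086, 0.0]
wrist_force: [-0.3, 1.0, 0.9]
grip_width: 0.061
finger_force: 28.6
t 4.2833 pos [ 543.1 -343.6  234.6] F [-0.3  1.   0.9] grip 0.061 28.596401711274666 q [-0.69  0.27  1.48  0.    1.39  0.71]
translation [ -1.2   0.1 -65.4] rot [-0.03 -0.    0.22]
```

```bash
python3 -m jog '[{"hand":255,"translation":[0,0,-12],"delta_rot":[0,0,0]},{"hand":255,"translation":[0,0,-28],"delta_rot":[0,0,0]},{"hand":255,"translation":[0,0,-46],"delta_rot":[0,0,0]},{"hand":255,"translation":[0,0,-60],"delta_rot":[0,0,0]},{"hand":255,"translation":[0,0,-65],"delta_rot":[0,0,0]},{"hand":255,"translation":[0,0,-65],"delta_rot":[0,0,0]}]'; python3 go.py 440 -114 300 -90
```

```text
time_s: 4.78
eef_pos: [543.8, -344.7, 301.9]
ee_rot: [0.001, 0.996, 0.085, 0.001]
wrist_force: [0.3, -0.2, -2.6]
grip_width: 0.061
finger_force: 29.4
t 4.7833 pos [ 543.8 -344.7  301.9] F [ 0.3 -0.2 -2.6] grip 0.061 29.427666701872113 q [-0.69  0.23  1.4  -0.    1.51  0.71]
translation [ -63. -245.    1.] rot [ 0.16 -0.15  9.8 ]
```

Mug is held (2.6 N weight). Carry it to the front of arm 0.

```bash
python3 -m jog '[{"hand":255,"translation":[-4,-15,0],"delta_rot":[0,0,1]},{"hand":255,"translation":[-10,-38,0],"delta_rot":[0,0,2]},{"hand":255,"translation":[-17,-65,0],"delta_rot":[0,0,3]},{"hand":255,"translation":[-24,-92,0],"delta_rot":[0,0,4]},{"hand":255,"translation":[-31,-119,0],"delta_rot":[0,0,5]},{"hand":255,"translation":[-38,-146,0],"delta_rot":[0,0,6]},{"hand":255,"translation":[-45,-173,0],"delta_rot":[0,0,7]},{"hand":255,"translation":[-52,-200,0],"delta_rot":[0,0,8]},{"hand":255,"translation":[-58,-225,0],"delta_rot":[0,0,9]},{"hand":255,"translation":[-62,-240,0],"delta_rot":[0,0,9.8]},{"hand":255,"translation":[-63,-245,0],"delta_rot":[0,0,9.8]},{"hand":255,"translation":[-63,-245,0],"delta_rot":[0,0,9.8]}]'; python3 go.py 440 -114 222 -90
```

```text
time_s: 5.78
eef_pos: [438.7, -112.3, 298.9]
ee_rot: [-0.0, 1.0, 0.001, -0.0]
wrist_force: [0.6, -0.4, -2.4]
grip_width: 0.059
finger_force: 29.4
t 5.7833 pos [ 438.7 -112.3  298.9] F [ 0.6 -0.4 -2.4] grip 0.059 29.43970483946032 q [-0.43 -0.24  1.87 -0.    1.51  1.14]
translation [ 1.3  1.7 76.9] rot [-0.01  0.03  0.12]
```

```bash
python3 -m jog '[{"hand":255,"translation":[0,1,20],"delta_rot":[0,0,0]},{"hand":255,"translation":[0,1,40],"delta_rot":[0,0,0]},{"hand":255,"translation":[0,1,60],"delta_rot":[0,0,0]},{"hand":255,"translation":[0,1,76],"delta_rot":[0,0,0]},{"hand":255,"translation":[0,1,76],"delta_rot":[0,0,0]}]'; python3 go.py 488 -114 222 -90
python3 - <<'E'
from workcell import imaging; import cv2, numpy as np
cv2.imwrite("pics/s2.png",imaging.get_image("scene")["color"][:,:,::-1]);cv2.imwrite("pics/t2.png",imaging.get_image("top")["color"][:,:,::-1])
a=cv2.imread("pics/s2.png")[125:235,190:310]; b=cv2.imread("pics/t2.png")[170:290,170:300]
im=np.hstack([cv2.resize(a,(480,440),interpolation=2),cv2.resize(b,(320,295),interpolation=2)[:,:] if 0 else cv2.copyMakeBorder(cv2.resize(b,(320,295),interpolation=2),0,145,0,0,0)])
cv2.imwrite("pics/h2.png",im)
E
```

```text
time_s: 6.2
eef_pos: [437.2, -114.3, 219.2]
ee_rot: [-0.001, 1.0, -0.0, -0.003]
wrist_force: [-0.4, 0.2, -2.9]
grip_width: 0.06
finger_force: 29.4
t 6.2 pos [ 437.2 -114.3  219.2] F [-0.4  0.2 -2.9] grip 0.06 29.420745520278615 q [-0.43 -0.18  1.98 -0.    1.36  1.14]
translation [50.8 -0.4 -3.1] rot [-0.14  0.39 -0.02]
```

View pics/h2.png

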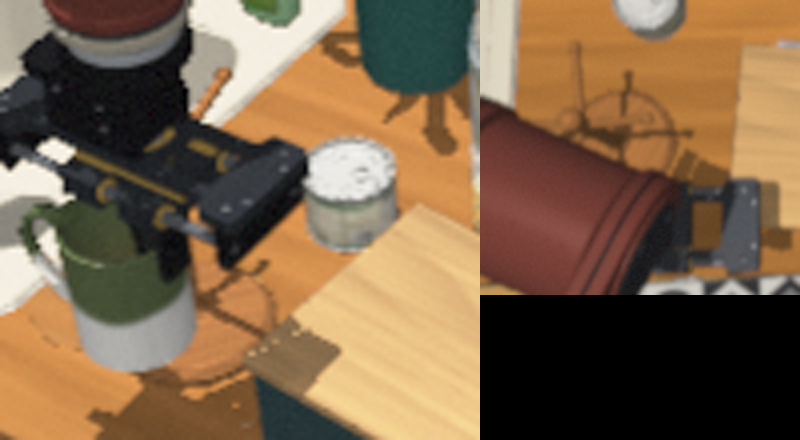

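Run:
```python
from cam import *
t=np.linspace(0,6.28,181)
c=np.array([437.2,-77.8]);f=219.2-95.6
circ=lambda z:np.c_[c[0]+39*np.cos(t),c[1]+39*np.sin(t),0*t+z]
cr=lambda p:((p-[190,125])*4).round(0)
a=cr(proj("scene",circ(f)));b=cr(proj("scene",circ(f+100)))
print("foot bottom",a[a[:,1].argmax()],"right",a[a[:,0].argmax()],"rim left",b[b[:,0].argmin()],"rim bottom",b[b[:,1].argmax()])
h=[[437.2,c[1]+77,f+z] for z in(40,60,75,84)]+[[437.2,c[1]+54,f+92]]
print(cr(proj("scene",h)))
```

```text
foot bottom [126. 375.] right [197. 331.] rim left [ 52. 224.] rim bottom [ 95. 265.]
[[ 40. 246.]
 [ 34. 225.]
 [ 30. 208.]
 [ 27. 198.]
 [ 52. 201.]]
```

```bash
python3 -m jog '[{"hand":255,"translation":[6,0,-2],"delta_rot":[0,0,0]},{"hand":255,"translation":[12,0,-2],"delta_rot":[0,0,0]},{"hand":255,"translation":[19,0,-2],"delta_rot":[0,0,0]},{"hand":255,"translation":[26,0,-2],"delta_rot":[0,0,0]},{"hand":255,"translation":[32,0,-2],"delta_rot":[0,0,0]}]'; python3 -m jog '[{"hand":255,"translation":[5,0,0],"delta_rot":[0,0,0]},{"hand":255,"translation":[11,0,0],"delta_rot":[0,0,0]},{"hand":255,"translation":[17,0,0],"delta_rot":[0,0,0]},{"hand":255,"translation":[19,0,0],"delta_rot":[0,0,0]},{"hand":255,"translation":[19,0,0],"delta_rot":[0,0,0]}]'; python3 go.py 488 -114 205 -90;python3 - <<'E'
from workcell import imaging; import cv2, numpy as np
cv2.imwrite("pics/s3.png",imaging.get_image("scene")["color"][:,:,::-1])
a=cv2.imread("pics/s3.png")[125:225,190:310]
cv2.imwrite("pics/h3.png",cv2.resize(a,None,fx=5,fy=5,interpolation=2))
E
```

```text
time_s: 6.72
eef_pos: [472.6, -114.4, 226.2]
ee_rot: [0.0, 1.0, 0.0, 0.001]
wrist_force: [-0.0, -0.5, -2.3]
grip_width: 0.057
finger_force: 29.4
time_s: 7.13
eef_pos: [490.7, -114.2, 225.4]
ee_rot: [-0.0, 1.0, 0.0, -0.0]
wrist_force: [-1.0, -0.0, -2.1]
grip_width: 0.067
finger_force: 29.4
t 7.1333 pos [ 490.7 -114.2  225.4] F [-1.  -0.  -2.1] grip 0.067 29.434443097363783 q [-0.39 -0.06  1.85  0.    1.35  1.19]
translation [-2.7 -0.2 20.4] rot [-0.01  0.01  0.03]
```

View pics/h3.png

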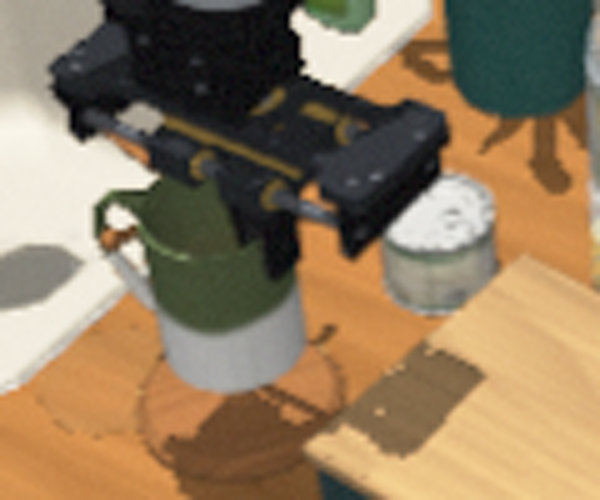

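The knob ([115,238]) has passed through the handle opening. Lower until the handle sits on the arm.

```bash
python3 -m jog '[{"hand":255,"translation":[-1,0,5],"delta_rot":[0,0,0]},{"hand":255,"translation":[-2,0,10],"delta_rot":[0,0,0]},{"hand":255,"translation":[-2,0,14],"delta_rot":[0,0,0]},{"hand":255,"translation":[-2,0,17],"delta_rot":[0,0,0]},{"hand":255,"translation":[-2,0,17],"delta_rot":[0,0,0]}]'; python3 -m jog '[{"hand":255,"translation":[0,0,2],"delta_rot":[0,0,0]},{"hand":255,"translation":[0,0,2],"delta_rot":[0,0,0]}]'; python3 -m jog '[{"hand":255,"translation":[0,0,2],"delta_rot":[0,0,0]},{"hand":255,"translation":[0,0,2],"delta_rot":[0,0,0]}]'
```

```text
time_s: 7.6
eef_pos: [487.7, -113.7, 207.7]
ee_rot: [-0.001, 1.0, -0.0, -0.001]
wrist_force: [-0.5, 2.8, -0.4]
grip_width: 0.061
finger_force: 29.0
time_s: 7.77
eef_pos: [488.2, -113.8, 206.5]
ee_rot: [-0.001, 1.0, 0.0, -0.0]
wrist_force: [-0.8, 3.1, 0.5]
grip_width: 0.061
finger_force: 28.7
time_s: 7.93
eef_pos: [488.3, -113.9, 204.6]
ee_rot: [-0.0, 1.0, 0.0, 0.0]
wrist_force: [-0.5, 3.4, 1.9]
grip_width: 0.063
finger_force: 30.2
```

```bash
python3 -m jog '[{"hand":80,"translation":[0,0,0],"delta_rot":[0,0,0]},{"hand":80,"translation":[0,0,-2],"delta_rot":[0,0,0]},{"hand":80,"translation":[0,0,-15],"delta_rot":[0,0,0]},{"hand":80,"translation":[0,0,-40],"delta_rot":[0,0,0]},{"hand":80,"translation":[0,0,-75],"delta_rot":[0,0,0]},{"hand":80,"translation":[0,0,-100],"delta_rot":[0,0,0]},{"hand":80,"translation":[0,0,-100],"delta_rot":[0,0,0]},{"hand":80,"translation":[0,0,-100],"delta_rot":[0,0,0]},{"hand":80,"translation":[0,0,-100],"delta_rot":[0,0,0]},{"hand":80,"translation":[0,0,-100],"delta_rot":[0,0,0]},{"hand":80,"translation":[0,0,-100],"delta_rot":[0,0,0]},{"hand":80,"translation":[0,0,-100],"delta_rot":[0,0,0]}]'
python3 - <<'E'
from workcell import imaging; import cv2, numpy as np
cv2.imwrite("pics/s4.png",imaging.get_image("scene")["color"][:,:,::-1])
a=cv2.imread("pics/s4.png")[125:275,190:350]
cv2.imwrite("pics/h4.png",cv2.resize(a,None,fx=4,fy=4,interpolation=2))
E
```

```text
time_s: 8.93
eef_pos: [487.8, -114.2, 303.3]
ee_rot: [-0.0, 1.0, 0.0, -0.001]
wrist_force: [-0.2, 0.3, -0.3]
grip_width: 0.681
finger_force: 0.0
```

View pics/h4.png

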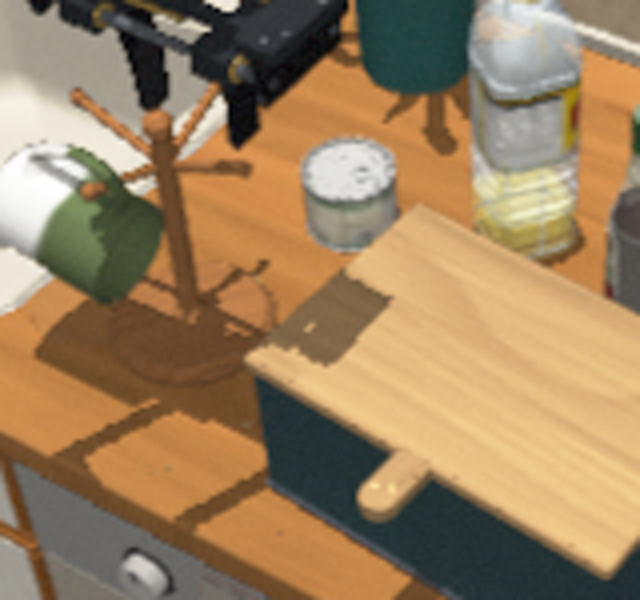

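The mug hangs on arm 0 (cup ~[90,215], handle over the arm) and is swinging down clear of the fingers. Go to the tongue while it settles.

```bash
python3 go.py 375 -303 210 -95.2 20
```

```text
t 8.9833 pos [ 487.9 -114.2  303.5] F [ 0.2  0.1 -0.2] grip 0.688 0.0 q [-0.39 -0.12  1.76 -0.    1.5   1.18]
translation [-112.7  188.9   93.6] rot [ 0.88 20.08  5.15]
```

```bash
python3 -m jog '[{"hand":80,"translation":[0,15,0],"delta_rot":[0,0,0]},{"hand":80,"translation":[-5,40,0],"delta_rot":[0,0,0]},{"hand":80,"translation":[-20,70,0],"delta_rot":[0,0,0]},{"hand":80,"translation":[-45,100,10],"delta_rot":[0,4,1]},{"hand":80,"translation":[-65,125,25],"delta_rot":[0,8,2]},{"hand":80,"translation":[-85,150,45],"delta_rot":[0.5,12,3]},{"hand":80,"translation":[-100,170,65],"delta_rot":[0.8,16,4]},{"hand":80,"translation":[-110,185,80],"delta_rot":[0.9,19,5]},{"hand":80,"translation":[-113,189,90],"delta_rot":[0.9,20,5.2]},{"hand":80,"translation":[-113,189,94],"delta_rot":[0.9,20,5.2]},{"hand":80,"translation":[-113,189,94],"delta_rot":[0.9,20,5.2]},{"hand":80,"translation":[-113,189,94],"delta_rot":[0.9,20,5.2]}]'; python3 go.py 402 -302 133 -95.2 20
python3 - <<'E'
from workcell import imaging; import cv2, numpy as np
cv2.imwrite("pics/s5.png",imaging.get_image("scene")["color"][:,:,::-1]);cv2.imwrite("pics/t5.png",imaging.get_image("top")["color"][:,:,::-1])
a=cv2.imread("pics/s5.png")[135:285,180:330]; b=cv2.imread("pics/t5.png")[170:290,180:350]
im=np.hstack([cv2.resize(a,(450,450),interpolation=2),cv2.copyMakeBorder(cv2.resize(b,(340,240),interpolation=2),0,210,0,0,0)])
cv2.imwrite("pics/h5.png",im)
E
```

```text
time_s: 9.98
eef_pos: [375.8, -303.1, 211.0]
ee_rot: [-0.008, 0.984, -0.045, 0.173]
wrist_force: [0.0, -0.8, -0.7]
grip_width: 0.691
finger_force: 0.0
t 9.9833 pos [ 375.8 -303.1  211. ] F [ 0.  -0.8 -0.7] grip 0.691 0.0 q [-1.05 -0.3   2.13  0.33  1.16  0.5 ]
translation [-2.1 -0.9 82.3] rot [ 0.01  0.   -0.01]
```

View pics/h5.png

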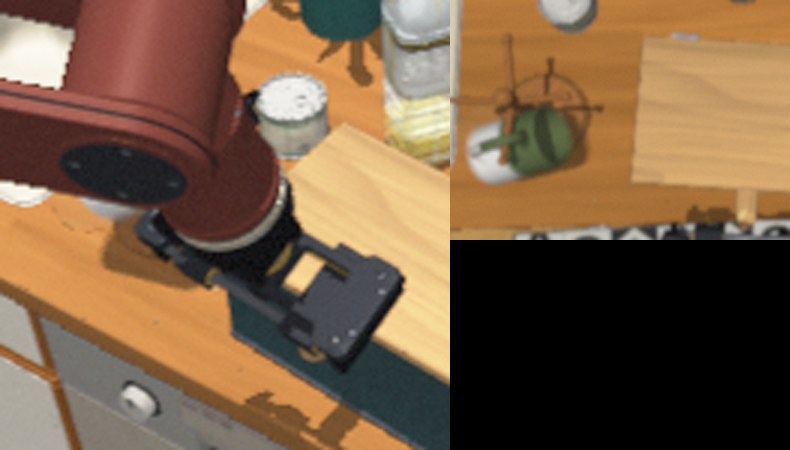

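Top view: the mug hangs on arm 0, cup at ~[520,145]; tongue at [745,205], gripper just over it. Descend onto the tongue and grip.

```bash
python3 -m jog '[{"hand":80,"translation":[-2,-1,25],"delta_rot":[0,0,0]},{"hand":80,"translation":[-2,-1,50],"delta_rot":[0,0,0]},{"hand":80,"translation":[-2,-1,70],"delta_rot":[0,0,0]},{"hand":80,"translation":[-2,-1,82],"delta_rot":[0,0,0]},{"hand":80,"translation":[-2,-1,82],"delta_rot":[0,0,0]},{"hand":80,"translation":[-2,-1,82],"delta_rot":[0,0,0]}]'; python3 go.py 402 -302 133 -95.2 20;  python3 -m jog '[{"hand":255,"translation":[0,0,0],"delta_rot":[0,0,0]},{"hand":255,"translation":[0,0,0],"delta_rot":[0,0,0]},{"hand":255,"translation":[0,0,0],"delta_rot":[0,0,0]},{"hand":255,"translation":[0,0,0],"delta_rot":[0,0,0]},{"hand":255,"translation":[0,0,0],"delta_rot":[0,0,0]},{"hand":255,"translation":[0,0,0],"delta_rot":[0,0,0]},{"hand":255,"translation":[0,0,0],"delta_rot":[0,0,0]},{"hand":255,"translation":[0,0,0],"delta_rot":[0,0,0]}]'
python3 - <<'E'
from workcell import imaging; import cv2
cv2.imwrite("pics/s6.png",imaging.get_image("scene")["color"][:,:,::-1]);cv2.imwrite("pics/t6.png",imaging.get_image("top")["color"][:,:,::-1])
d=cv2.absdiff(cv2.imread("pics/t6.png"),cv2.imread("pics/t5.png"))[210:270,175:245];print("mug motion px diff",d.mean(),d.max())
E
```

```text
time_s: 10.58
eef_pos: [402.3, -301.4, 133.1]
ee_rot: [-0.008, 0.984, -0.044, 0.173]
wrist_force: [0.3, -0.2, 0.4]
grip_width: 0.684
finger_force: 0.0
t 10.5833 pos [ 402.3 -301.4  133.1] F [ 0.3 -0.2  0.4] grip 0.684 0.0 q [-0.99 -0.15  2.16  0.36  0.97  0.49]
translation [-0.3  0.6 -0. ] rot [-0.06  0.02  0.07]
time_s: 11.25
eef_pos: [401.9, -299.3, 133.2]
ee_rot: [-0.011, 0.984, -0.045, 0.174]
wrist_force: [-2.6, 12.5, 10.6]
grip_width: 0.297
finger_force: 29.7
mug motion px diff 8.767777777777777 148
```

```bash
python3 -m jog '[{"hand":255,"translation":[0,-1,0],"delta_rot":[0,0,0]},{"hand":255,"translation":[0,-2,0],"delta_rot":[0,0,0]},{"hand":255,"translation":[0,-2,0],"delta_rot":[0,0,0]},{"hand":255,"translation":[0,-2,0],"delta_rot":[0,0,0]},{"hand":255,"translation":[0,-2,0],"delta_rot":[0,0,0]},{"hand":255,"translation":[0,-2,0],"delta_rot":[0,0,0]},{"hand":255,"translation":[0,-2,0],"delta_rot":[0,0,0]},{"hand":255,"translation":[0,-2,0],"delta_rot":[0,0,0]},{"hand":255,"translation":[0,-2,0],"delta_rot":[0,0,0]},{"hand":255,"translation":[0,-2,0],"delta_rot":[0,0,0]},{"hand":255,"translation":[0,-2,0],"delta_rot":[0,0,0]},{"hand":255,"translation":[0,-2,0],"delta_rot":[0,0,0]}]'
python3 - <<'E'
from workcell import imaging; import cv2
T=[cv2.imread("pics/t5.png"),cv2.imread("pics/t6.png")]
for i in range(3): T.append(imaging.get_image("top")["color"][:,:,::-1].copy())
cv2.imwrite("pics/t7.png",T[-1])
for a,b in zip(T,T[1:]):
    d=cv2.absdiff(a,b)[205:272,175:245].max(2);ys,xs=(d>25).nonzero();print(d.mean(),len(xs),[xs.min()+175,xs.max()+175,ys.min()+205,ys.max()+205] if len(xs) else "")
E
```

```text
time_s: 12.35
eef_pos: [401.9, -299.2, 133.2]
ee_rot: [-0.009, 0.984, -0.045, 0.174]
wrist_force: [-1.1, 6.2, 6.0]
grip_width: 0.298
finger_force: 29.5
10.985501066098081 603 [np.int64(189), np.int64(244), np.int64(226), np.int64(262)]
8.774840085287847 374 [np.int64(188), np.int64(244), np.int64(225), np.int64(258)]
2.9699360341151384 54 [np.int64(191), np.int64(198), np.int64(231), np.int64(257)]
2.7748400852878463 42 [np.int64(191), np.int64(196), np.int64(232), np.int64(256)]
```

The mug still rocks a little; wait for it.

```bash
W='[{"hand":255,"translation":[0,0,0],"delta_rot":[0,0,0]}]'; python3 -m jog '[{"hand":255,"translation":[0,-1,0],"delta_rot":[0,0,0]},{"hand":255,"translation":[0,-1,0],"delta_rot":[0,0,0]},{"hand":255,"translation":[0,-1,0],"delta_rot":[0,0,0]},{"hand":255,"translation":[0,-1,0],"delta_rot":[0,0,0]},{"hand":255,"translation":[0,-1,0],"delta_rot":[0,0,0]},{"hand":255,"translation":[0,-1,0],"delta_rot":[0,0,0]},{"hand":255,"translation":[0,-1,0],"delta_rot":[0,0,0]},{"hand":255,"translation":[0,-1,0],"delta_rot":[0,0,0]},{"hand":255,"translation":[0,-1,0],"delta_rot":[0,0,0]},{"hand":255,"translation":[0,-1,0],"delta_rot":[0,0,0]},{"hand":255,"translation":[0,-1,0],"delta_rot":[0,0,0]},{"hand":255,"translation":[0,-1,0],"delta_rot":[0,0,0]}]' >/dev/null;  python3 -m jog '[{"hand":255,"translation":[0,0,0],"delta_rot":[0,0,0]},{"hand":255,"translation":[0,0,0],"delta_rot":[0,0,0]},{"hand":255,"translation":[0,0,0],"delta_rot":[0,0,0]},{"hand":255,"translation":[0,0,0],"delta_rot":[0,0,0]},{"hand":255,"translation":[0,0,0],"delta_rot":[0,0,0]},{"hand":255,"translation":[0,0,0],"delta_rot":[0,0,0]},{"hand":255,"translation":[0,0,0],"delta_rot":[0,0,0]},{"hand":255,"translation":[0,0,0],"delta_rot":[0,0,0]},{"hand":255,"translation":[0,0,0],"delta_rot":[0,0,0]},{"hand":255,"translation":[0,0,0],"delta_rot":[0,0,0]},{"hand":255,"translation":[0,0,0],"delta_rot":[0,0,0]},{"hand":255,"translation":[0,0,0],"delta_rot":[0,0,0]}]'
cat > sway.py <<'E'
from workcell import imaging; import cv2
T=[imaging.get_image("top")["color"].copy() for i in range(9)]
cv2.imwrite("pics/t8.png",T[-1][:,:,::-1])
for b in T[1:]:
    d=cv2.absdiff(T[0],b)[205:272,175:245].max(2);print(round(d.mean(),2),(d>25).sum(),end="; ")
E
python3 sway.py
```

```text
time_s: 14.5
eef_pos: [401.9, -299.2, 133.2]
ee_rot: [-0.008, 0.984, -0.045, 0.174]
wrist_force: [-0.9, 2.7, 5.6]
grip_width: 0.297
finger_force: 29.4
1.86 0; 1.87 0; 1.85 0; 1.88 0; 1.85 0; 1.87 0; 1.87 0; 1.86 0;
```

Run:
```python
import cv2,numpy as np
from workcell import imaging
a=imaging.get_image("scene")["color"][130:230,170:290,::-1];b=cv2.imread("pics/t8.png")[190:270,170:250]
cv2.imwrite("pics/h8.png",np.hstack([cv2.resize(a,(480,400),interpolation=2),cv2.resize(b,(320,320),interpolation=2) if 0 else cv2.copyMakeBorder(cv2.resize(b,(320,320),interpolation=2),0,80,0,0,0)]))
```

```text
(no output)
```

View pics/h8.png

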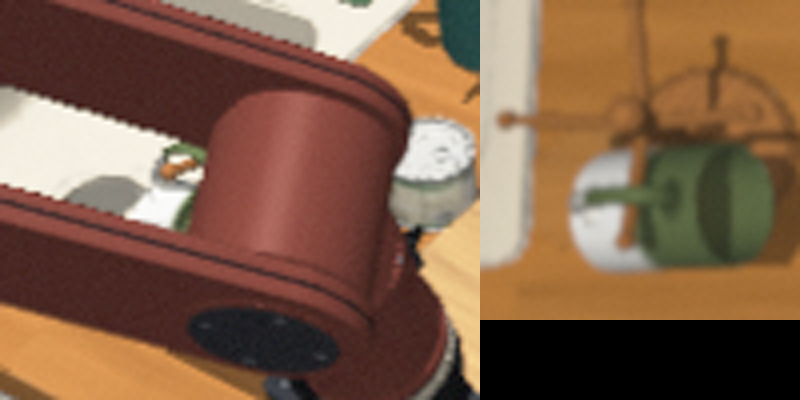

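Mug at rest on arm 0 (handle over the arm at [630,200] in the right-hand view). Compute the arc of the lid.

Run:
```python
import numpy as np
for d in range(0,61,3):
    t=np.radians(d);f=212.6-(212.6*np.cos(t)-8.2*np.sin(t));w=212.6*np.sin(t)+8.2*np.cos(t)-8.2
    c,s=np.cos(np.radians(20)),np.sin(np.radians(20)); print(d,round(f*c+w*s,1),round(f*s-w*c,1),-d/2)
```

```text
0 0.0 0.0 0.0
3 4.5 -10.2 -1.5
6 9.5 -20.1 -3.0
9 15.0 -29.8 -4.5
12 21.0 -39.2 -6.0
15 27.5 -48.2 -7.5
18 34.5 -56.9 -9.0
21 41.9 -65.2 -10.5
24 49.7 -73.2 -12.0
27 58.0 -80.7 -13.5
30 66.6 -87.7 -15.0
33 75.6 -94.3 -16.5
36 84.9 -100.4 -18.0
39 94.5 -106.0 -19.5
42 104.4 -111.1 -21.0
45 114.6 -115.7 -22.5
48 124.9 -119.8 -24.0
51 135.5 -123.3 -25.5
54 146.3 -126.2 -27.0
57 157.1 -128.6 -28.5
60 168.1 -130.4 -30.0
```

```bash
python3 -m jog '[{"hand":255,"translation":[2,0,-5],"delta_rot":[0,-0.8,0]},{"hand":255,"translation":[4.5,0,-10],"delta_rot":[0,-1.5,0]},{"hand":255,"translation":[7,0,-15],"delta_rot":[0,-2.2,0]},{"hand":255,"translation":[9.5,0,-20],"delta_rot":[0,-3,0]},{"hand":255,"translation":[12,0,-25],"delta_rot":[0,-3.7,0]},{"hand":255,"translation":[15,0,-30],"delta_rot":[0,-4.5,0]},{"hand":255,"translation":[18,0,-34.5],"delta_rot":[0,-5.2,0]},{"hand":255,"translation":[21,0,-39],"delta_rot":[0,-6,0]},{"hand":255,"translation":[21,0,-39],"delta_rot":[0,-6,0]}]'; python3 go.py 406.4 -299.6 177.5 -95.2 14
```

```text
time_s: 15.75
eef_pos: [407.9, -299.8, 176.7]
ee_rot: [-0.011, 0.992, -0.044, 0.12]
wrist_force: [0.3, 4.7, -2.6]
grip_width: 0.295
finger_force: 30.0
t 15.75 pos [ 407.9 -299.8  176.7] F [ 0.3  4.7 -2.6] grip 0.295 29.971976154483855 q [-0.92 -0.15  2.04  0.22  1.12  0.65]
translation [-1.2 -0.1 -1.1] rot [-0.68  0.21  0.02]
```

Run:
```python
import numpy as np
def g(d):
    t=np.radians(d);return np.array([-(212.6*np.cos(t)-8.2*np.sin(t)),212.6*np.sin(t)+8.2*np.cos(t)])
for a,p,ds in((12,14,range(15,37,2)),(36,2,list(range(38,60,2))+[60])):
    c,s=np.cos(np.radians(p)),np.sin(np.radians(p))
    for d in ds:
        f,w=g(d)-g(a);print(d,round(f*c+w*s,1),round(f*s-w*c,1),-(d-a)/2)
```

```text
15 5.5 -9.7 -1.5
17 9.5 -16.0 -2.5
19 13.7 -22.1 -3.5
21 18.0 -28.1 -4.5
23 22.6 -33.9 -5.5
25 27.4 -39.6 -6.5
27 32.4 -45.1 -7.5
29 37.6 -50.4 -8.5
31 43.0 -55.6 -9.5
33 48.5 -60.5 -10.5
35 54.2 -65.3 -11.5
38 4.9 -5.6 -1.0
40 10.0 -11.0 -2.0
42 15.2 -16.2 -3.0
44 20.7 -21.3 -4.0
46 26.3 -26.1 -5.0
48 32.1 -30.8 -6.0
50 38.1 -35.2 -7.0
52 44.2 -39.5 -8.0
54 50.4 -43.5 -9.0
56 56.8 -47.3 -10.0
58 63.3 -50.9 -11.0
60 69.9 -54.2 -12.0
```

```bash
python3 -m jog '[{"hand":255,"translation":[5.5,0,-9.7],"delta_rot":[0,-1.5,0]},{"hand":255,"translation":[9.5,0,-16],"delta_rot":[0,-2.5,0]},{"hand":255,"translation":[13.7,0,-22],"delta_rot":[0,-3.5,0]},{"hand":255,"translation":[18,0,-28],"delta_rot":[0,-4.5,0]},{"hand":255,"translation":[22.6,0,-34],"delta_rot":[0,-5.5,0]},{"hand":255,"translation":[27.4,0,-39.6],"delta_rot":[0,-6.5,0]},{"hand":255,"translation":[32.4,0,-45],"delta_rot":[0,-7.5,0]},{"hand":255,"translation":[37.6,0,-50.4],"delta_rot":[0,-8.5,0]},{"hand":255,"translation":[43,0,-55.6],"delta_rot":[0,-9.5,0]},{"hand":255,"translation":[48.5,0,-60.5],"delta_rot":[0,-10.5,0]},{"hand":255,"translation":[54.2,0,-65.3],"delta_rot":[0,-11.5,0]},{"hand":255,"translation":[57.1,0,-67.5],"delta_rot":[0,-12,0]}]'; python3 go.py 446 -303.4 256.6 -95.2 2
```

```text
time_s: 16.75
eef_pos: [445.5, -303.2, 255.3]
ee_rot: [-0.019, 0.999, -0.043, 0.014]
wrist_force: [-7.6, 14.7, 2.0]
grip_width: 0.293
finger_force: 29.8
t 16.75 pos [ 445.5 -303.2  255.3] F [-7.6 14.7  2. ] grip 0.293 29.820204684510827 q [-0.77  0.    1.74  0.05  1.41  0.88]
translation [ 0.5  0.1 -1.3] rot [-2.03  0.52  0.24]
```

```bash
python3 -m jog '[{"hand":255,"translation":[5,-0.5,-5.6],"delta_rot":[0,-1,0]},{"hand":255,"translation":[10,-1,-11],"delta_rot":[0,-2,0]},{"hand":255,"translation":[15.2,-1.5,-16.2],"delta_rot":[0,-3,0]},{"hand":255,"translation":[20.7,-2,-21.3],"delta_rot":[0,-4,0]},{"hand":255,"translation":[26.3,-2.5,-26],"delta_rot":[0,-5,0]},{"hand":255,"translation":[32,-3,-30.8],"delta_rot":[0,-6,0]},{"hand":255,"translation":[38,-3,-35.2],"delta_rot":[0,-7,0]},{"hand":255,"translation":[44.2,-3,-39.5],"delta_rot":[0,-8,0]},{"hand":255,"translation":[50.4,-3,-43.5],"delta_rot":[0,-9,0]},{"hand":255,"translation":[56.8,-3,-47.3],"delta_rot":[0,-10,0]},{"hand":255,"translation":[63.3,-3,-51],"delta_rot":[0,-11,0]},{"hand":255,"translation":[70,-3,-54],"delta_rot":[0,-12,0]}]'; python3 -m jog '[{"hand":255,"translation":[0,0,0],"delta_rot":[0,0,0]},{"hand":255,"translation":[0,0,0],"delta_rot":[0,0,0]},{"hand":255,"translation":[0,0,0],"delta_rot":[0,0,0]},{"hand":255,"translation":[0,0,0],"delta_rot":[0,0,0]},{"hand":255,"translation":[0,0,0],"delta_rot":[0,0,0]},{"hand":255,"translation":[0,0,0],"delta_rot":[0,0,0]},{"hand":255,"translation":[0,0,0],"delta_rot":[0,0,0]},{"hand":255,"translation":[0,0,0],"delta_rot":[0,0,0]},{"hand":255,"translation":[0,0,0],"delta_rot":[0,0,0]},{"hand":255,"translation":[0,0,0],"delta_rot":[0,0,0]},{"hand":255,"translation":[0,0,0],"delta_rot":[0,0,0]},{"hand":255,"translation":[0,0,0],"delta_rot":[0,0,0]}]'
python3 - <<'E'
from workcell import ctrl; import numpy as np
s=ctrl.get_state();p=s["eef_pos"];f=(613.3-p[0])*.996-(-320.9-p[1])*.09
print("tilt est",np.degrees(np.arctan2(p[2]-125,f)-np.arctan2(8.2,212.6)),"r",np.hypot(p[2]-125,f),s["qd"].round(3),s["wrist_force"])
E
python3 sway.py
```

```text
time_s: 17.75
eef_pos: [514.1, -309.3, 313.5]
ee_rot: [-0.021, 0.995, -0.042, -0.09]
wrist_force: [-5.6, 12.0, 7.0]
grip_width: 0.297
finger_force: 29.8
time_s: 18.75
eef_pos: [514.2, -309.3, 313.5]
ee_rot: [-0.021, 0.995, -0.041, -0.089]
wrist_force: [-3.8, 11.1, 6.1]
grip_width: 0.301
finger_force: 29.9
tilt est 59.90197886983498 r 213.28332203976547 [-0.001  0.    -0.001  0.001  0.001  0.001] [-3.77024284 11.05664511  6.14289209]
1.81 0; 1.81 0; 1.83 0; 1.85 0; 1.84 0; 1.83 0; 1.83 0; 1.85 0;
```

Run:
```python
import cv2
from workcell import ctrl
d=cv2.absdiff(cv2.imread("pics/t7.png"),cv2.imread("pics/t8.png"))[225:272,175:235].max(2);print(d.mean(),(d>25).sum())
print(ctrl.job_done())
```

```text
39.20602836879433 2446
the job is handed in; nothing more can be done
None
```

I handed the job in without a verdict back. The mug was hanging at rest on arm 0 in my last picture before the lift, and I held the lid at about 59.9° (worked out from the gripper position, grip about 30 N) for over a second. I have not confirmed that the mug stayed put: its part of the top image changed after the lift, possibly because the arm was in the way, and I had no picture views left to check it, the lid angle, or the tin, jar and bottles.

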